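# Fish the transit plug out of a deep sleeve bore with a pull hook

### The job

One of the two steel sleeves still has its transit plug down the bore. Take the pull hook from its stand, feel for the plug's wire bail with it, and draw the plug out gently, without forcing the bail, gouging the bore or shifting the sleeve. Set the plug down gently, standing upright, in the empty bay of the wooden bin, unhook it, and hang the hook back in its stand.

Things in the scene. Friction and masses are not known exactly. Their poses are not given: they have to be found in the camera images.
- sleeve_mouth (a point): Centre of the open mouth of the sleeve that holds the plug, at rim height; z up along the bore. The bore is 84 mm across, from here down to an inner shoulder 14 mm above the bench, on which the plug sits.
- sleeve: The sleeve that holds the plug (origin at the centre of its foot): plain steel, 104 mm outside, 132 mm tall, 3 kg, standing loose on the bench; a side push of about 11 N at the rim begins to tip it. Pressing over 12 N with the hook gouges the bore.
- sleeve_b_mouth (a point): Centre of the mouth of the second, identical sleeve, whose bore is already empty. Leave it alone.
- plug_center (a point): Centre of the transit plug, half-way up its disc; z is its axis, up. Grey moulded disc 80 mm across, 30 mm thick; its flat top, the lid, lies 15 mm above this point. On the lid leans a wire bail, described under plug. Which way it leans is NOT measured (this frame's x and y say nothing of it): see or feel it. Over its rim clips the plug is 84 mm in the bore, 86 mm when free; hanging free it pulls 2 N.
- plug: The whole plug, 0.22 kg (origin under its centre). Bail: arch of 4 mm wire hinged at lid level, across the axis, on a 28 mm plate 2 mm thick; opening 13 mm wide; upright, the arch is 28 mm above the lid inside. It stays as it lies, at first 0.5 to 0.62 rad off upright, leaning ANY way; about 1.3 N swings it. Its plate hardly turns. Over 15 N spoils it. Rim clips rub in the bore: pull 4 to 8 N.
- hook_handle (a point): Centre of the hook's upright wooden handle, 26 mm square, 50 mm tall (25 mm above and below this point); z up, x is the way the hook points. Below the handle a round collar, 40 mm across, 6 mm thick, by which the tool hangs, then a straight 6 mm rod on the handle's axis.
- hook: The steel pull hook, 0.16 kg; origin on the rod's axis at its lowest face, 135 mm below the handle's centre. Its foot is a J: 6 mm thick, it runs out in +x to a tip whose axis is 16 mm from the rod's axis and which turns up to 13 mm above the lowest face and ends in a 7 mm ball. Between rod and ball is a gap of 9.5 mm, in which the bail's arch must lie to be lifted.
- stand_slot (a point): Hanging place of the hook on the top face of the fixed plywood stand (120 mm above the bench), where the rod's axis belongs; z up, x along the slot, the way the foot points. The slot, 18 mm wide, runs from 12 mm behind to 28 mm ahead of this point through the 15 mm board; open below. With the collar resting on the board the handle's centre is 31 mm above this point.
- bin_bay (a point): Centre of the floor of the bin's empty bay (floor 12 mm above the bench); z up, y points to the other bay, which holds a plug drawn earlier. The bay is 146 mm along x and 127 mm along y inside.
- bin: Fixed open wooden bin with two bays, walls 50 mm above the bench, divider 44 mm (origin at the centre of its underside).
- bushing: Short steel bushing, 64 mm across and 55 mm tall, standing loose. Leave it alone.
- oil: White oil bottle, 58 mm across and 140 mm tall, standing loose. Leave it alone.
Things that resemble listed ones, but are neither listed nor needed, are in the scene too. What is shaped like the part that bears stand_slot but red or white is not meant.

How it is judged:
By the outcome, as a careful person would: the job done as asked, in the order asked, and still so for the second after the job is handed in, with the robot touching nothing.
It also fails if it takes over 72 s, if anything falls off the work surface, if the arm or the gripper's body presses on something with over 40 N, if the wrist force passes 120 N, or if a joint passes its speed limit or range.

### The arm

A 6-joint arm with a two-finger parallel gripper is mounted at the origin on the work surface. World frame = base frame: x ahead of the robot, y to its left, z up, the work surface at z = 0. Lengths are in m, angles in degrees, forces in N, time in s.
With the tool pointing down it reaches from about 0.3 to 0.75 m from the base axis. Payload 8.5 kg.
Tool frame: the origin (TCP) lies on the centre line of the jaws, within the pads' length; the fingertips stand 14 mm ahead of it and the grasp point (between the pads) lies 5 mm behind it; z points along the fingers, x is the direction in which the jaws open and shut, and the axes are right-handed (so a half turn about z gives the same grasp; the last joint's range is limited). The gripper opens to 85 mm and grips with 20 to 120 N. Pads are 22 mm wide; open, the fingers measure 114 mm over their backs; the gripper's body (76 mm by 85 mm) begins 54 mm behind the grasp point. The pads swing forward as they close: fully open they stand 13 mm farther back than shut.
Start: joints at [58.31, 21.807, 74.336, -0, 83.858, -12.336], TCP at [0.182, 0.519, 0.216] pointing down, gripper open.
Joint ranges: [-178.18, 178.18], [-50.72, 133.34], [12.68, 142.11], [-81.47, 261.47], [9.98, 163.14], [-165.26, 165.26]. Speed limits (degrees/s): [136.94, 136.94, 180, 180, 180, 180].

### API

Orientations are given as a 3x3 rotation matrix whose columns are the frame's x, y, z axes.
In Python, from rig import * gives the robot as it stands.
- The arm moves only by the shell command python3 -m crank 'ROWS' [FORCE]. ROWS is JSON, one flat list of numbers, 7 for each row, row after row: the turn, a rotation vector about the world's x, y, z in rad, then the shift along the world's x, y, z in m, then the opening in per cent of the stroke, from 0 (shut) to 100 (fully open). A call has 1 to 20 rows; each row shifts and turns the commanded pose from where the row before left it; what a row does not reach is not made up. A row lasts 1/10 s, in which the tool goes at most 50 mm and 8.59 degrees, less where a joint would pass 70% of its speed; a pose out of reach is approached as far as the arm can. A call is refused whole if a number of a shift passes 0.05 or a number of a turn 0.15, either way. A call with a gripper value outside its range is refused whole. The fingers move at their own pace and stop on an object; FORCE is the grip in N (left out, the last holds). Time passes only in rows, so rows that do not move let the fingers close. It gives the time, the measured TCP pose, the force and the opening at its end, in the units of the state.
- observe(): the state, without advancing time (a new reading comes with each control period).
- get_image(name): name is "side" or "top" or "wrist"; returns a dict with "frame" (480x640x3 uint8, red, green, blue), "fov_y" (degrees; the focal length in pixels is half the picture's height over the tangent of half this angle, whatever the lens; pixels are square), "cx", "cy" (the principal point, pixels), "world_to_cam" (4x4, takes a point from world to camera coordinates). Camera axes: x right, y up, looking along -z (the intrinsics and any distortion apply to the point x, -y, -z); pixel columns grow to the right and rows downward; lengths in m; the calibration is good to about 2 mm. The wrist camera is an equidistant fisheye: a pixel r from the principal point sees the ray r / f radians off the axis. A picture is of the moment at which its call begins. There is no depth.
- close_job(): hands the job in, once; it reports no verdict.
The state is a dict: "time_s": time; "q": joint angles; "qvel": joint speeds; "joint_efforts": joint torques, N m; "position": TCP position; "tool_rot": TCP orientation; "ft_force": force on the tool from outside, world axes, zero at the start; "wrist_torque": the same for the moment, N m; "grip_width": finger opening in m.
Only numpy, scipy, OpenCV 4.12 (cv2) and the standard library are available. Lean on these libraries where they do the work, as an engineer would, in place of code of your own. Each camera call takes 0.05 s, during which the arm holds its last target. There are 200 camera calls.

## Working session

There is one attempt and no reset: what is moved stays moved. The work goes in short steps, Python scripts to look and compute and a shell command to move; the robot and the scene stay as the last step left them, time stands still between calls to the robot, and variables do not carry over. Pictures are saved under pics/ and viewed, about 8 in all and at most 12, crops included, and the job is handed in when it is done.

```bash
ls; mkdir -p pics; python3 - <<'E'
from rig import *
import cv2
o=observe()
for k in o: print(k,o[k])
for n in("side","top"):
    d=get_image(n); cv2.imwrite(f"pics/{n}0.png",d["frame"][:,:,::-1]); print(n,d["fov_y"],d["cx"],d["cy"],d["world_to_cam"],[k for k in d])
E
```

```text
pics
time_s 0.0
q [ 5.83085791e+01  2.18404676e+01  7.43848976e+01 -7.00897879e-04
  8.38572770e+01 -1.23352145e+01]
qvel [ 0.05820684 -0.06838332  0.03715766 -0.03035314  0.00288223  0.0351481 ]
joint_efforts [-6.82015761e-04 -4.48454905e+01 -2.31278372e+01 -1.85211670e-04
  4.76853980e-03  1.61900368e-05]
position [0.18212414 0.51863945 0.21571584]
tool_rot [[ 3.31438318e-01  9.43476594e-01 -7.47396111e-04]
 [ 9.43475833e-01 -3.31439029e-01 -1.23369477e-03]
 [-1.41167838e-03 -2.96256449e-04 -9.99998960e-01]]
ft_force [0.30353184 0.13924472 0.43456082]
wrist_torque [ 0.0034797  -0.00126592 -0.05368539]
grip_width 0.08547780348606486
side 45.75837303736027 318.848683239742 242.10898301566777 [[ 0.81928693 -0.57337616 -0.00294993 -0.48894049]
 [ 0.44913155  0.63854082  0.62493717 -0.17960454]
 [-0.35644042 -0.51332777  0.78066948 -1.30286098]
 [ 0.          0.          0.          1.        ]] ['frame', 'fov_y', 'cx', 'cy', 'world_to_cam']
top 44.44505199624365 317.28642202430655 229.39078453661762 [[ 0.02278808 -0.99970474  0.00843399 -0.19912848]
 [ 0.98250455  0.02395415  0.18469165 -0.50545681]
 [-0.18483915  0.00407767  0.98276033 -1.5032422 ]
 [ 0.          0.          0.          1.        ]] ['frame', 'fov_y', 'cx', 'cy', 'world_to_cam']
```

View pics/side0.png

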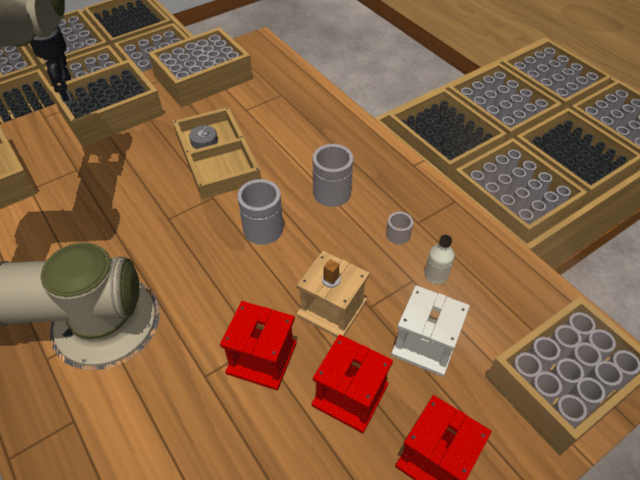

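View pics/top0.png

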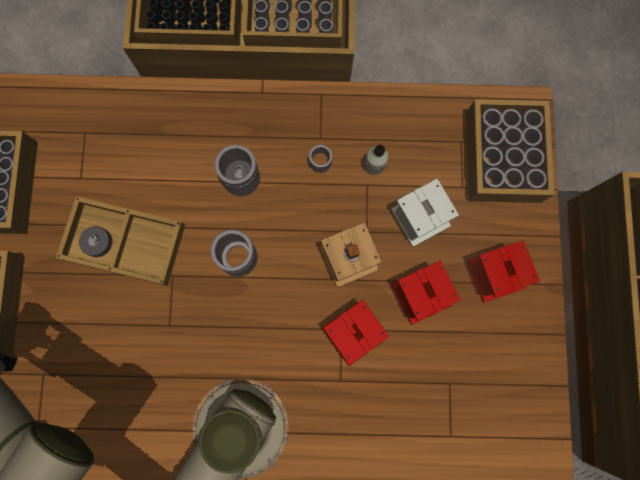

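Side view: plywood stand at (333,285) with hook, sleeves at (262,210) and (332,175), bin at (215,150). Top view: the plugged sleeve is at (237,168), the empty one at (234,252), the stand at (350,252), and the bin's empty bay at (148,248).

```bash
cat > h.py <<'E'
from rig import *
import cv2, numpy as np
def cam(n):
    d=get_image(n); d["f"]=240/np.tan(np.radians(d["fov_y"]/2)); d["n"]=n; return d
def ray(d,u,v):
    M=d["world_to_cam"]; R,t=M[:3,:3],M[:3,3]; x=(u-d["cx"])/d["f"]; y=(v-d["cy"])/d["f"]
    if d["n"]=="wrist":
        r=np.hypot(x,y)+1e-12; s=np.sin(r)/r; c=np.array([x*s,-y*s,-np.cos(r)])
    else: c=np.array([x,-y,-1.])
    return -R.T@t, R.T@c
def onz(d,u,v,z):
    o,r=ray(d,u,v); return o+r*(z-o[2])/r[2]
def proj(d,p):
    M=d["world_to_cam"]; c=M[:3,:3]@np.array(p)+M[:3,3]
    if d["n"]=="wrist":
        h=np.hypot(c[0],c[1])+1e-12; k=np.arctan2(h,-c[2])/h
    else: k=-1/c[2]
    return d["cx"]+d["f"]*k*c[0], d["cy"]-d["f"]*k*c[1]
def tri(a,b):
    A=[];B=[]
    A=np.zeros((3,3));B=np.zeros(3)
    for o,r in(a,b):
        r=r/np.linalg.norm(r);P=np.eye(3)-np.outer(r,r);A+=P;B+=P@o
    return np.linalg.solve(A,B)
E
python3 - <<'E'
from h import *
d=cam("top"); f=d["frame"][:,:,::-1]
np.save("pics/top.npy",f)
def crop(u,v,w,h,k): return cv2.resize(f[v-h//2:v+h//2,u-w//2:u+w//2],None,fx=k,fy=k,interpolation=cv2.INTER_CUBIC)
a=crop(237,168,66,50,6);b=crop(350,252,66,50,6);c=crop(120,240,132,100,6)
im=np.vstack([np.hstack([a,b])[:300],cv2.resize(c,(396,300)).repeat(1,0) if 0 else np.hstack([cv2.resize(c,(396,300)),crop(234,252,66,50,6)])])
cv2.imwrite("pics/c1.png",im)
for n,u,v,z in[("sleeve",237,161,.132),("B",234,247,.132),("stand",351,247,.12)]: print(n,onz(d,u,v,z))
# circles: mask of rim
E
```

```text
sleeve [0.66645524 0.02172293 0.132     ]
B [0.44478098 0.01850613 0.132     ]
stand [ 0.45367914 -0.27223834  0.12      ]
```

View pics/c1.png

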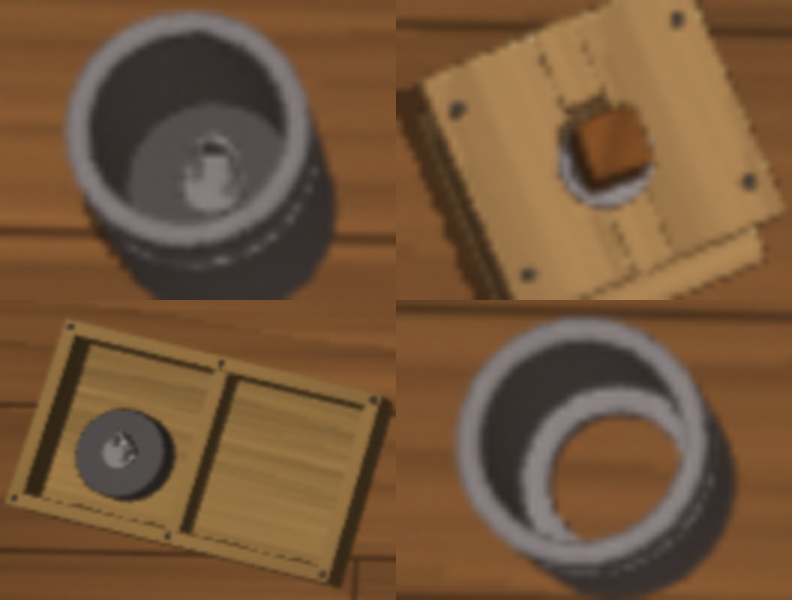

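Top crops: the plug is in the upper sleeve, its light plate near crop (210,190) and the arch up-image of it. The hook's slot points up-left, with the collar around (605,162). The empty bay is the right-hand one.

```bash
python3 - <<'E'
from h import *
d=cam("top")
def c(px,py,ou,ov,k,z): return onz(d,ou+(px+.5)/k-.5,ov+(py+.5)/k-.5,z)
np.set_printoptions(precision=4,suppress=True)
for nm,o,z,b in(("sleeve",(204,143),.132,(66,310,12,245)),("B",(201,227),.132,(457-396,706-396,318-300,563-300))):
    print(nm,c((b[0]+b[1])/2,(b[2]+b[3])/2,*o,6,z), c(b[0],128,*o,6,z)-c(b[1],128,*o,6,z))
S=np.array([c(x-396,y,317,227,6,.12) for x,y in((457,110),(677,19),(749,181),(528,274))])
print("stand",S,S.mean(0))
e=(S[0]-S[3]+S[1]-S[2]);print("dir",np.degrees(np.arctan2(e[1],e[0])),"width",np.linalg.norm(S[1]-S[0]),np.linalg.norm(S[3]-S[0]))
print("collar",c(605-396,162,317,227,6,.126),"bottom/left/right",[c(x-396,y,317,227,6,.126) for x,y in((605,208),(558,162),(652,162))])
print("handletop",[c(x-396,y,317,227,6,.176) for x,y in((573,143),(627,106),(652,160),(601,187))])
B=np.array([c(x,y,54,190,3,.05) for x,y in((221,65),(374,100),(322,274),(167,236))])
print("bin",B,B.mean(0)); B2=[c(x,y,54,190,3,.05) for x,y in((68,22),(383,97),(330,282),(10,197))]
print(B2); y=B[0]-B[1]+B[3]-B[2];print("bin y dir",np.degrees(np.arctan2(y[1],y[0])))
print("lid?",c(205,150,204,143,6,.044+0), c(210,185,204,143,6,.044),c(215,148,204,143,6,.065))
E
```

```text
sleeve [0.6584 0.0266 0.132 ] [-0.0026  0.1033 -0.    ]
B [0.4371 0.0243 0.132 ] [-0.0025  0.1026  0.    ]
stand [[ 0.4575 -0.2114  0.12  ]
 [ 0.4984 -0.303   0.12  ]
 [ 0.4305 -0.3335  0.12  ]
 [ 0.3895 -0.2422  0.12  ]] [ 0.444  -0.2725  0.12  ]
dir 24.279436854671193 width 0.1002308209261155 0.07460265299759418
collar [ 0.4362 -0.2731  0.126 ] bottom/left/right [array([ 0.417 , -0.2733,  0.126 ]), array([ 0.4357, -0.2536,  0.126 ]), array([ 0.4367, -0.2926,  0.126 ])]
handletop [array([ 0.4362, -0.257 ,  0.176 ]), array([ 0.4517, -0.2785,  0.176 ]), array([ 0.4301, -0.2887,  0.176 ]), array([ 0.4187, -0.2684,  0.176 ])]
bin [[0.546  0.3162 0.05  ]
 [0.5178 0.1796 0.05  ]
 [0.3639 0.2142 0.05  ]
 [0.3936 0.3504 0.05  ]] [0.4553 0.2651 0.05  ]
[array([0.5815, 0.4544, 0.05  ]), array([0.5207, 0.1718, 0.05  ]), array([0.3571, 0.2068, 0.05  ]), array([0.4243, 0.4893, 0.05  ])]
bin y dir 78.03165968914138
lid? [0.6751 0.0312 0.044 ] [0.6589 0.0282 0.044 ] [0.6699 0.0239 0.065 ]
```

```bash
python3 - <<'E'
from h import *
d=cam("wrist"); o=observe(); R=o["tool_rot"]
print(d["fov_y"],d["cx"],d["cy"],d["f"]); c,_=ray(d,320,240)
print("cam in tool",R.T@(c-o["position"])); print("axes in tool",R.T@d["world_to_cam"][:3,:3].T)
E
python3 -m crank '[0,0,0,0.03,-0.035,0.02,100, 0,0,0,0.03,-0.035,0.02,100, 0,0,0,0.03,-0.035,0.02,100, 0,0,0,0.03,-0.035,0.02,100, 0,0,0,0.03,-0.035,0.01,100, 0,0,0,0.03,-0.035,0,100, 0,0,0,0.03,-0.035,0,100, 0,0,0,0.03,-0.035,0,100, 0,0,0,0.03,-0.035,0,100, 0,0,0,0.03,-0.035,0,100, 0,0,0,0.03,-0.035,0,100, 0,0,0,0.03,-0.035,0,100, 0,0,0,0.025,-0.035,0,100, 0,0,0,0.02,-0.02,0,100]'
```

```text
65.70646984690485 318.6089841867668 231.7971795911188 371.64829954431775
cam in tool [-0.0007171  -0.08492235 -0.15873565]
axes in tool [[ 9.99999461e-01 -1.56433202e-04  1.02675738e-03]
 [ 1.86967834e-04 -9.45327608e-01 -3.26122183e-01]
 [ 1.02163843e-03  3.26122199e-01 -9.45327069e-01]]
time_s: 1.65
position: [0.5878, 0.0419, 0.3054]
tool_rot: [[0.334, 0.943, -0.001], [0.943, -0.334, -0.0], [-0.0, -0.001, -1.0]]
ft_force: [0.5, 1.3, 0.1]
grip_width: 0.0852
```

```bash
python3 -m crank '[0,0,0,0.03,-0.01,-0.01,100, 0,0,0,0.04,-0.01,-0.015,100, 0,0,0,0.04,-0.01,-0.015,100, 0,0,0,0.02,-0.01,-0.01,100, 0,0,0,0,0,0,100]'
python3 - <<'E'
from h import *
np.set_printoptions(precision=4,suppress=True)
d=cam("wrist"); f=d["frame"]; np.savez("pics/w1.npz",**{k:d[k] for k in d})
u,v=map(int,proj(d,(.658,.027,.1))); print(u,v,observe()["position"])
w=f[max(0,v-75):v+75,max(0,u-100):u+100,::-1]; print(max(0,v-75),max(0,u-100))
cv2.imwrite("pics/w1.png",cv2.resize(w,None,fx=4,fy=4,interpolation=cv2.INTER_CUBIC))
E
```

```text
time_s: 2.15
position: [0.7179, 0.0031, 0.2516]
tool_rot: [[0.333, 0.943, -0.005], [0.943, -0.333, 0.001], [-0.001, -0.005, -1.0]]
ft_force: [-0.5, -0.2, 0.3]
grip_width: 0.0857
323 133 [0.717  0.004  0.2536]
58 223
```

View pics/w1.png

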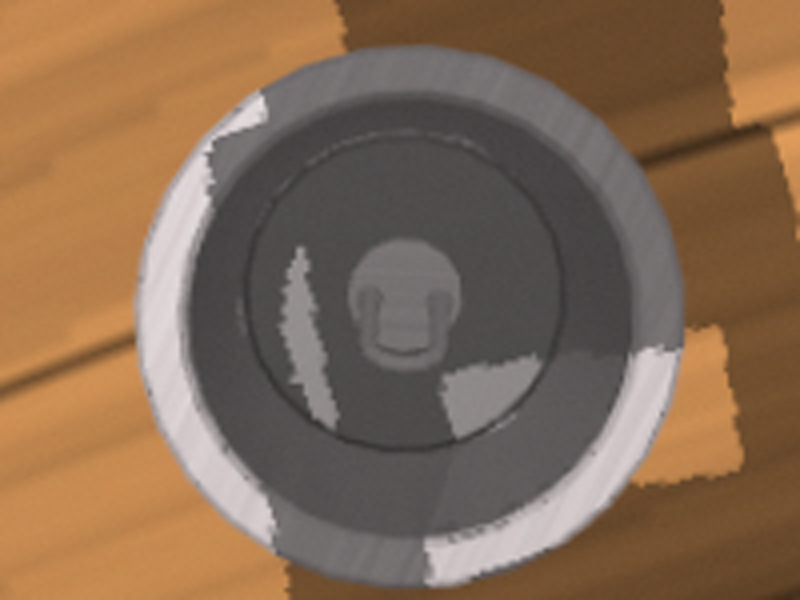

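Wrist view: plate centre at crop (405,295), bail legs at x≈370 and 440, apex at about (402,360), so it leans image-down.

```bash
python3 - <<'E'
from h import *
np.set_printoptions(precision=4,suppress=True)
d=dict(np.load("pics/w1.npz")); d["n"]="wrist"
c=lambda x,y,z: onz(d,223+(x+.5)/4-.5,58+(y+.5)/4-.5,z)
L=c(370,296,.046);R=c(440,296,.046); print("hinges",L,R,np.linalg.norm(L-R))
pl=c(405,295,.046);print("plate",pl)
for z in(.066,.068,.07):
    A=c(402,360,z); v=A-pl; print("apex",A,np.degrees(np.arctan2(v[1],v[0])),np.linalg.norm(v[:2]))
e=R-L; print("axis normal", np.degrees(np.arctan2(e[1],e[0]))+90,np.degrees(np.arctan2(e[1],e[0]))-90)
pts=np.array([c(x,y,.132) for x,y in((137,310),(683,310),(410,45),(405,587),(215,510),(600,115))])
print(pts); (xc,yc),r=cv2.minEnclosingCircle(pts[:,:2].astype(np.float32)); print("sleeve",xc,yc,r)
pts=np.array([c(x,y,.044) for x,y in((245,295),(565,295),(405,135),(405,450))]);print("lid",pts,pts.mean(0))
E
```

```text
hinges [0.6568 0.0198 0.046 ] [0.6624 0.0358 0.046 ] 0.017003303699691722
plate [0.6594 0.0279 0.046 ]
apex [0.6723 0.0223 0.066 ] -23.11558685470352 0.01406848376427655
apex [0.6721 0.0224 0.068 ] -23.251708375203442 0.013868813403370785
apex [0.6719 0.0224 0.07  ] -23.391805835215717 0.013669223608528697
axis normal 160.69912956156998 -19.30087043843004
[[ 0.6398 -0.0196  0.132 ]
 [ 0.6736  0.0773  0.132 ]
 [ 0.6104  0.045   0.132 ]
 [ 0.7076  0.0099  0.132 ]
 [ 0.681  -0.0194  0.132 ]
 [ 0.6338  0.0739  0.132 ]]
sleeve 0.6585041880607605 0.027816202491521835 0.05234726518392563
lid [[ 0.6462 -0.009   0.044 ]
 [ 0.6721  0.065   0.044 ]
 [ 0.6222  0.0409  0.044 ]
 [ 0.6961  0.015   0.044 ]] [0.6592 0.028  0.044 ]
```

```bash
python3 -m crank '[0,0,-0.08,-0.02,-0.02,0,100, 0,0,-0.09,-0.03,-0.03,0,100, 0,0,-0.09,-0.03,-0.03,0,100, 0,0,-0.09,-0.03,-0.03,0,100, 0,0,-0.09,-0.03,-0.03,0,100, 0,0,-0.09,-0.03,-0.03,0,100, 0,0,-0.09,-0.03,-0.03,0,100, 0,0,-0.09,-0.03,-0.03,0,100, 0,0,-0.096,-0.03,-0.03,0,100, 0,0,0,-0.02,-0.016,0,100,0,0,0,0,0,0,100,0,0,0,0,0,0,100]'
python3 - <<'E'
from h import *
d=cam("wrist"); f=d["frame"]; np.savez("pics/w2.npz",**{k:d[k] for k in d})
u,v=map(int,proj(d,(.436,-.273,.15))); o=observe(); print(u,v,o["position"],o["tool_rot"],o["ft_force"])
y0,x0=max(0,v-75),max(0,u-100); w=f[y0:v+75,x0:u+100,::-1]; print(y0,x0)
cv2.imwrite("pics/w2.png",cv2.resize(w,None,fx=4,fy=4,interpolation=cv2.INTER_CUBIC))
E
```

```text
time_s: 3.4
position: [0.4364, -0.2708, 0.257]
tool_rot: [[0.91, 0.414, 0.002], [0.414, -0.91, -0.001], [0.001, 0.002, -1.0]]
ft_force: [-0.2, -0.2, -0.1]
grip_width: 0.0856
318 224 [ 0.43682899 -0.27050687  0.256767  ] [[ 9.09935136e-01  4.14748579e-01  1.29005270e-03]
 [ 4.14749750e-01 -9.09935144e-01 -8.23784444e-04]
 [ 8.32200858e-04  1.28463944e-03 -9.99998829e-01]] [0.53161799 0.51585975 0.28376495]
149 218
```

View pics/w2.png

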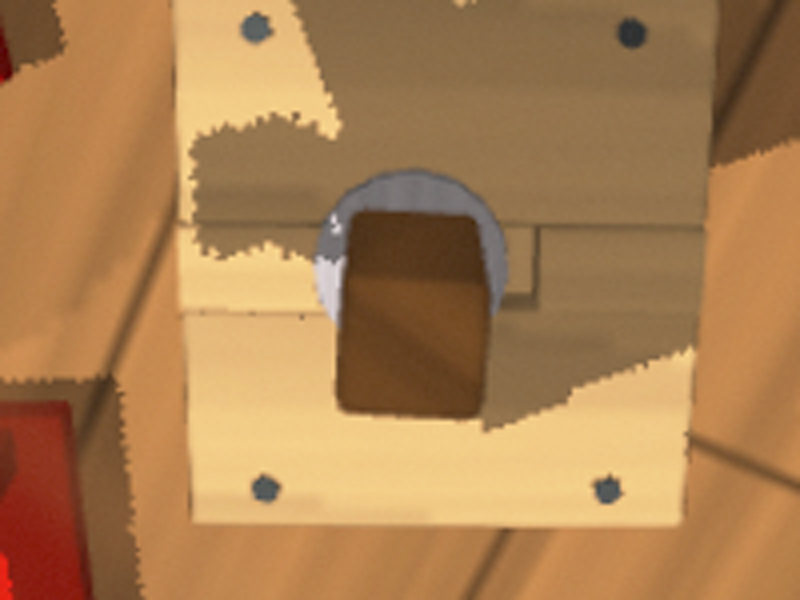

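Handle top quad at crop (345,280)–(482,418), collar around (412,265), slot front end at x=537, y 225–305.

```bash
python3 - <<'E'
from h import *
np.set_printoptions(precision=4,suppress=True)
d=dict(np.load("pics/w2.npz")); d["n"]="wrist"
c=lambda x,y,z: onz(d,218+(x+.5)/4-.5,149+(y+.5)/4-.5,z)
P=np.array([c(x,y,.176) for x,y in((345,280),(488,282),(482,418),(338,410))]);print(P,"handle",P.mean(0))
for a,b in((0,1),(3,2),(3,0),(2,1)): e=P[b]-P[a];print(np.degrees(np.arctan2(e[1],e[0])),np.linalg.norm(e))
print("collar",c(315,265,.126),c(509,265,.126),"top",c(412,170,.126)); 
a=c(537,225,.12);b=c(537,307,.12);print("slot end",(a+b)/2,np.linalg.norm(a-b))
S=np.array([c(x,y,.12) for x,y in((256,28),(632,33),(608,490),(265,490))])
e=S[1]-S[0]+S[2]-S[3];t=np.arctan2(e[1],e[0]);print("screws",S.mean(0),"dir",np.degrees(t))
print("slot pt",(a+b)/2-.028*np.array([np.cos(t),np.sin(t),0]))
E
```

```text
[[ 0.4219 -0.2658  0.176 ]
 [ 0.444  -0.2561  0.176 ]
 [ 0.4538 -0.2789  0.176 ]
 [ 0.4303 -0.2879  0.176 ]] handle [ 0.4375 -0.2722  0.176 ]
23.591243218631693 0.024147421089465007
20.967743687044248 0.02514610242361
110.7230101786492 0.02370793702535773
113.09742807195406 0.02483016438172159
collar [ 0.4196 -0.2802  0.126 ] [ 0.4555 -0.2639  0.126 ] top [ 0.4293 -0.2541  0.126 ]
slot end [ 0.4621 -0.2632  0.12  ] 0.01781486540662054
screws [ 0.4443 -0.2723  0.12  ] dir 24.089220624531404
slot pt [ 0.4365 -0.2746  0.12  ]
```

```bash
python3 -m crank '[0,0,0,0,-0.002,-0.02,100, 0,0,0,0,0,-0.03,100, 0,0,0,0,0,-0.03,100, 0,0,0,0,0,-0.02,100, 0,0,0,0,0,-0.005,100, 0,0,0,0,0,0,100, 0,0,0,0,0,0,0, 0,0,0,0,0,0,0, 0,0,0,0,0,0,0, 0,0,0,0,0,0,0,0,0,0,0,0,0,0,0,0,0,0,0,0,0]' 60
```

```text
time_s: 4.65
position: [0.4369, -0.2736, 0.1516]
tool_rot: [[0.91, 0.414, 0.001], [0.414, -0.91, -0.001], [0.001, 0.001, -1.0]]
ft_force: [0.7, 0.2, 5.8]
grip_width: 0.0241
```

```bash
python3 -m crank '[0,0,0,0,0,0.005,0, 0,0,0,0,0,0.015,0, 0,0,0,0,0,0.025,0, 0,0,0,0,0,0.03,0, 0,0,0,0,0,0.03,0, 0,0,0,0,0,0.03,0, 0,0,0,0,0,0.02,0, 0,0,0,0,0,0,0,0,0,0,0,0,0,0]'
python3 - <<'E'
from h import *
d=cam("wrist"); np.savez("pics/w3.npz",**{k:d[k] for k in d}); s=cam("side"); np.savez("pics/s3.npz",**{k:s[k] for k in s})
o=observe(); p=o["position"];print(p,o["ft_force"],o["tool_rot"])
a=proj(d,p);b=proj(s,p-[0,0,.07]);print(a,b)
u,v=map(int,b);A=cv2.resize(s["frame"][v-50:v+50,u-33:u+34],(400,600),interpolation=cv2.INTER_CUBIC)
u,v=map(int,a);B=cv2.resize(d["frame"][v-75:v+75,u-50:u+50],(400,600),interpolation=cv2.INTER_CUBIC)
cv2.imwrite("pics/c3.png",np.hstack([A,B])[:,:,::-1])
E
```

```text
time_s: 5.55
position: [0.4364, -0.2732, 0.305]
tool_rot: [[0.91, 0.414, -0.001], [0.414, -0.91, 0.001], [-0.001, -0.001, -1.0]]
ft_force: [-0.0, -0.4, -2.3]
grip_width: 0.0241
[ 0.4362816  -0.27310474  0.30430884] [-0.7675079  -0.18700782 -2.39408112] [[ 0.9102693   0.41401096 -0.00217491]
 [ 0.41401521 -0.91026749  0.00212247]
 [-0.00110102 -0.00283246 -0.99999538]]
(np.float64(320.9310304600811), np.float64(288.35238565963044)) (np.float64(331.072396905751), np.float64(247.9287703098572))
```

View pics/c3.png

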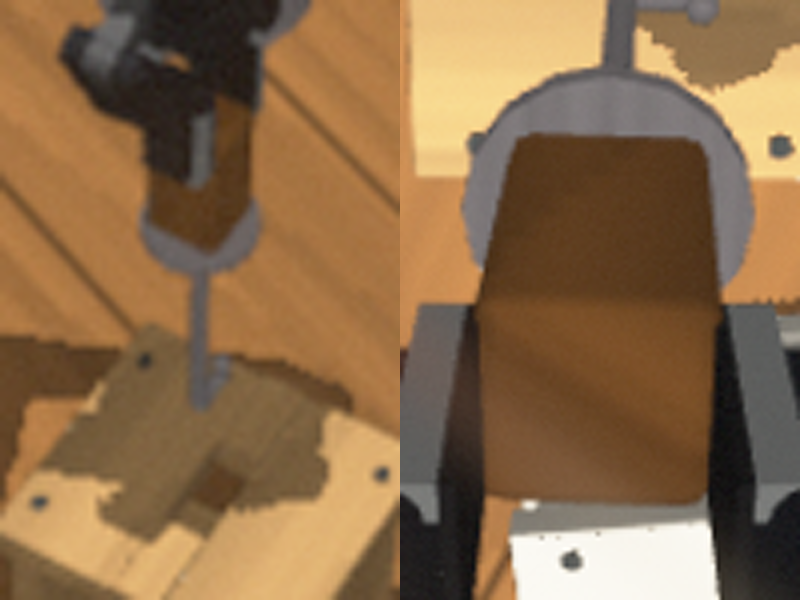

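```bash
python3 -m crank '[0,0,-0.03,0.01,0.01,0,0, 0,0,-0.08,0.02,0.03,0,0, 0,0,-0.08,0.02,0.03,0,0, 0,0,-0.08,0.02,0.03,0,0, 0,0,-0.08,0.02,0.03,0,0, 0,0,-0.08,0.02,0.03,0,0, 0,0,-0.08,0.02,0.03,0,0, 0,0,-0.08,0.02,0.03,0,0, 0,0,-0.08,0.02,0.03,0,0, 0,0,-0.08,0.02,0.03,0,0, 0,0,-0.034,0.02,0.02,0,0, 0,0,0,0.003,0.005,0,0, 0,0,0,0,0,0,0, 0,0,0,0,0,0,0]'
python3 - <<'E'
from h import *
np.set_printoptions(precision=4,suppress=True)
d=cam("wrist"); np.savez("pics/w4.npz",**{k:d[k] for k in d}); s=cam("side"); np.savez("pics/s4.npz",**{k:s[k] for k in s})
o=observe(); p=o["position"];print(p,o["ft_force"],o["tool_rot"])
b=p-[0,0,.135];a=proj(d,b);c=proj(s,b);print(a,c)
u,v=map(int,proj(d,(.659,.028,.11)));print(u,v);x0,y0=u-66,max(0,v-75)
B=cv2.resize(d["frame"][y0:y0+150,x0:x0+133],None,fx=4,fy=4,interpolation=cv2.INTER_CUBIC)
u,v=map(int,c);print(x0,y0,u-16,v-50);A=cv2.resize(s["frame"][v-50:v+50,u-16:u+17],None,fx=6,fy=6,interpolation=cv2.INTER_CUBIC)
cv2.imwrite("pics/c4.png",np.hstack([B,A])[:,:,::-1])
E
```

```text
time_s: 7.05
position: [0.6492, 0.0308, 0.3054]
tool_rot: [[0.937, -0.35, -0.001], [-0.35, -0.937, -0.0], [-0.001, 0.001, -1.0]]
ft_force: [-0.3, 0.1, -2.0]
grip_width: 0.0238
[0.6492 0.0306 0.306 ] [-0.1673 -0.097  -1.3005] [[ 0.9366 -0.3504 -0.0002]
 [-0.3504 -0.9366 -0.0002]
 [-0.0001  0.0002 -1.    ]]
(np.float64(319.82972991760636), np.float64(211.29410785003927)) (np.float64(328.8380410838791), np.float64(146.39551048237374))
330 193
264 118 312 96
```

View pics/c4.png

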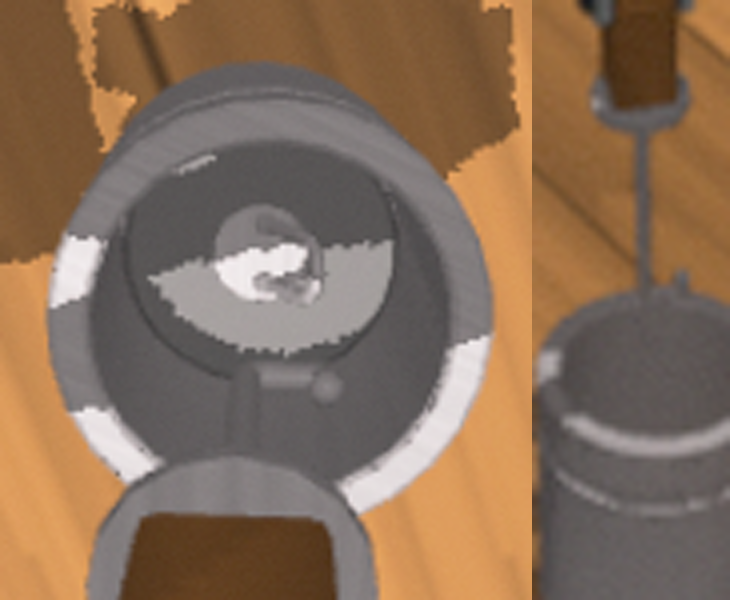

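Wrist view: foot below the handle, rod end at crop (243,375), ball at (327,387), bail apex at ~(312,280) with plate centre (265,252). Side crop: rod end at (645,292), ball at (682,280).

```bash
python3 - <<'E'
from h import *
np.set_printoptions(precision=4,suppress=True)
d=dict(np.load("pics/w4.npz")); d["n"]="wrist"; s=dict(np.load("pics/s4.npz")); s["n"]="side"
W=lambda x,y:(264+(x+.5)/4-.5,118+(y+.5)/4-.5); Sd=lambda x,y:(312+(x-532+.5)/6-.5,96+(y+.5)/6-.5)
T=np.array([.6492,.0307,.3055])
print("rod exp",proj(d,T-[0,0,.132]),proj(s,T-[0,0,.132]),"seen",W(243,375),Sd(645,292))
print("rod tri",tri(ray(d,*W(243,375)),ray(s,*Sd(645,292))),"on z .17",onz(d,*W(243,375),.173))
print("ball tri",tri(ray(d,*W(327,387)),ray(s,*Sd(682,278))),"on z",onz(d,*W(327,387),.180),onz(s,*Sd(682,278),.180))
c=T+16e-3*np.array([.937,-.35,0]);print("ball exp",c, proj(d,c-[0,0,.1255]),W(327,387),proj(s,c-[0,0,.1255]),Sd(682,278))
print("collar left/right", onz(d,*W(90,590),.275),onz(d,*W(375,590),.275), "rod top side",proj(s,T-[0,0,.04]),Sd(640,135))
print("rod at collar wrist",onz(d,*W(242,455),.21), "exp",proj(d,T-[0,0,.095]))
print("rim L,R",onz(d,*W(47,310),.132),onz(d,*W(493,310),.132), "mid",(onz(d,*W(47,310),.132)+onz(d,*W(493,310),.132))/2)
print("plate",onz(d,*W(267,253),.046),"lid edges",onz(d,*W(123,240),.044),onz(d,*W(395,240),.044))
E
```

```text
rod exp (np.float64(319.8218395417469), np.float64(211.96771319229487)) (np.float64(328.8301312683573), np.float64(145.615389653582)) seen (324.375, 211.375) (330.4166666666667, 144.25)
rod tri [0.6534 0.0304 0.176 ] on z .17 [0.6528 0.0297 0.173 ]
ball tri [0.6681 0.0239 0.1809] on z [0.6683 0.0235 0.18  ] [0.6686 0.0248 0.18  ]
ball exp [0.6642 0.0251 0.3055] (np.float64(339.90926847541004), np.float64(214.24652198552394)) (345.375, 214.375) (np.float64(335.0816077039792), np.float64(142.5293053225049)) (336.5833333333333, 141.91666666666666)
collar left/right [0.6308 0.0358 0.275 ] [0.6681 0.0219 0.275 ] rod top side (np.float64(329.24907040991064), np.float64(116.10189611194635)) (329.5833333333333, 118.08333333333333)
rod at collar wrist [0.6506 0.0258 0.21  ] exp (np.float64(319.9414206714147), np.float64(226.19777992760248))
rim L,R [0.6124 0.049  0.132 ] [0.7092 0.0132 0.132 ] mid [0.6608 0.0311 0.132 ]
plate [0.6609 0.0268 0.046 ] lid edges [0.6235 0.0445 0.044 ] [0.6968 0.0173 0.044 ]
```

```bash
python3 -m crank '[0.01,0.027,0,0,0,0,0, 0,0,0,0,0,0,0, 0,0,0,0,0,-0.01,0, 0,0,0,0,0,-0.02,0, 0,0,0,0,0,-0.02,0, 0,0,0,0,0,-0.015,0, 0,0,0,0,0,-0.01,0, 0,0,0,0,0,0,0, 0,0,0,0,0,0,0]'
python3 - <<'E'
from h import *
np.set_printoptions(precision=4,suppress=True)
d=cam("wrist"); np.savez("pics/w5.npz",**{k:d[k] for k in d}); s=cam("side"); np.savez("pics/s5.npz",**{k:s[k] for k in s})
o=observe(); p=o["position"];print(p,o["ft_force"],o["tool_rot"])
u,v=map(int,proj(d,(.659,.028,.1)));x0,y0=u-66,v-65;print(x0,y0)
cv2.imwrite("pics/c5.png",cv2.resize(d["frame"][y0:y0+130,x0:x0+133,::-1],None,fx=4.5,fy=4.5,interpolation=cv2.INTER_CUBIC))
E
```

```text
time_s: 8.05
position: [0.6498, 0.0315, 0.2315]
tool_rot: [[0.937, -0.35, -0.026], [-0.349, -0.937, 0.01], [-0.028, -0.0, -1.0]]
ft_force: [-0.4, 0.3, -1.3]
grip_width: 0.0239
[0.65   0.0315 0.2319] [ 1.1186  0.2435 -0.9454] [[ 0.9366 -0.3495 -0.0251]
 [-0.3493 -0.9369  0.0098]
 [-0.0269 -0.0004 -0.9996]]
270 147
```

View pics/c5.png

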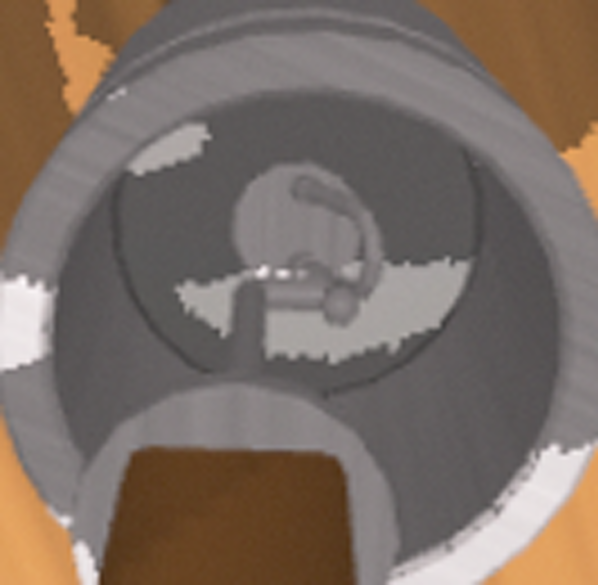

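Rod end at crop (250,287), ball at (342,300), plate centre (298,222), apex about (372,250).

```bash
python3 - <<'E'
from h import *
np.set_printoptions(precision=4,suppress=True)
d=dict(np.load("pics/w5.npz")); d["n"]="wrist"
W=lambda x,y:(270+(x+.5)/4.5-.5,147+(y+.5)/4.5-.5)
t=np.array([.9366,-.35,0]);n=np.array([.35,.9366,0])
def sh(k,p): print(k,p,"along %.4f perp %.4f"%(p@t,p@n))
sh("rod",onz(d,*W(250,290),.099)); sh("ball",onz(d,*W(342,300),.106)); sh("TCP",np.array([.6499,.0315,.2317]))
sh("plate",onz(d,*W(299,222),.046)); sh("far hinge",onz(d,*W(302,187),.048)); 
sh("lid L",onz(d,*W(113,205),.044)); sh("lid R",onz(d,*W(480,205),.044))
sh("apex far",onz(d,*W(352,207),.069)); sh("apex mid",onz(d,*W(372,245),.069)); sh("rimL",onz(d,*W(2,290),.132)); sh("rimR",onz(d,*W(598,180),.132))
sh("center",np.array([.659,.028,.04]))
E
```

```text
rod [0.6508 0.0318 0.099 ] along 0.5984 perp 0.2575
ball [0.6662 0.0263 0.106 ] along 0.6148 perp 0.2578
TCP [0.6499 0.0315 0.2317] along 0.5977 perp 0.2570
plate [0.66   0.0283 0.046 ] along 0.6082 perp 0.2575
far hinge [0.6632 0.0357 0.048 ] along 0.6087 perp 0.2656
lid L [0.624 0.045 0.044] along 0.5687 perp 0.2605
lid R [0.6974 0.0184 0.044 ] along 0.6468 perp 0.2613
apex far [0.6723 0.033  0.069 ] along 0.6181 perp 0.2662
apex mid [0.6735 0.0244 0.069 ] along 0.6223 perp 0.2585
rimL [0.6166 0.0543 0.132 ] along 0.5586 perp 0.2667
rimR [0.7128 0.0388 0.132 ] along 0.6541 perp 0.2858
center [0.659 0.028 0.04 ] along 0.6074 perp 0.2569
```

```bash
python3 -m crank '[0,0,0,-0.003,0.001,0,0, 0,0,0,0,0,-0.005,0, 0,0,0,0,0,-0.01,0, 0,0,0,0,0,-0.01,0, 0,0,0,0,0,-0.008,0, 0,0,0,0,0,-0.004,0, 0,0,0,0,0,0,0]'; python3 -m crank '[0,0,0,0,0,-0.003,0, 0,0,0,0,0,-0.003,0, 0,0,0,0,0,0,0]';python3 -m crank '[0,0,0,0,0,-0.003,0,0,0,0,0,0,-0.0015,0,0,0,0,0,0,0,0,0,0,0,0,0,0,0]'
```

```text
time_s: 8.85
position: [0.6465, 0.0326, 0.193]
tool_rot: [[0.937, -0.349, -0.028], [-0.349, -0.937, 0.01], [-0.03, 0.0, -1.0]]
ft_force: [-0.6, 0.1, -1.7]
grip_width: 0.024
time_s: 9.15
position: [0.6466, 0.0326, 0.1876]
tool_rot: [[0.937, -0.35, -0.027], [-0.349, -0.937, 0.01], [-0.029, 0.0, -1.0]]
ft_force: [-0.4, -0.0, -1.9]
grip_width: 0.024
time_s: 9.55
position: [0.6467, 0.0326, 0.1835]
tool_rot: [[0.937, -0.349, -0.027], [-0.349, -0.937, 0.01], [-0.029, 0.0, -1.0]]
ft_force: [-0.1, -0.6, -1.4]
grip_width: 0.0242
```

```bash
for i in 1 2; do :; done; python3 -m crank '[0,0,0,0.0028,-0.001,0,0, 0,0,0,0.0028,-0.001,0,0, 0,0,0,0.0028,-0.001,0,0,0,0,0,0,0,0,0]'; python3 -m crank '[0,0,0,0.0028,-0.001,0,0, 0,0,0,0.0019,-0.0007,0,0, 0,0,0,0,0,0,0]';  python3 -m crank '[0,0,0,0.0019,-0.0007,0,0, 0,0,0,0.0019,-0.0007,0,0, 0,0,0,0,0,0,0]'
```

```text
time_s: 9.95
position: [0.6554, 0.0293, 0.1833]
tool_rot: [[0.936, -0.35, -0.027], [-0.35, -0.937, 0.01], [-0.029, 0.0, -1.0]]
ft_force: [-0.5, 0.2, -1.1]
grip_width: 0.0245
time_s: 10.25
position: [0.66, 0.0278, 0.1833]
tool_rot: [[0.937, -0.35, -0.027], [-0.349, -0.937, 0.01], [-0.029, 0.0, -1.0]]
ft_force: [0.4, 0.1, -1.1]
grip_width: 0.0239
time_s: 10.55
position: [0.6638, 0.0264, 0.1834]
tool_rot: [[0.937, -0.35, -0.027], [-0.349, -0.937, 0.01], [-0.029, 0.0, -1.0]]
ft_force: [-0.7, 0.1, -1.8]
grip_width: 0.024
```

```bash
python3 -m crank '[0,0,0,0,0,0.004,0, 0,0,0,0,0,0.004,0, 0,0,0,0,0,0.002,0, 0,0,0,0,0,0,0]'; python3 -m crank '[0,0,0,-0.0019,0.0007,0,0, 0,0,0,-0.0019,0.0007,0.001,0, 0,0,0,0,0,0,0]';  python3 -m crank '[0,0,0,-0.0019,0.0007,0.001,0, 0,0,0,-0.0019,0.0007,0.001,0, 0,0,0,0,0,0,0]'; python3 - <<'E'
from h import *
np.set_printoptions(precision=4,suppress=True)
d=cam("wrist"); np.savez("pics/w6.npz",**{k:d[k] for k in d})
print(observe()["ft_force"])
u,v=map(int,proj(d,(.659,.028,.07)));x0,y0=u-50,v-50;print(x0,y0)
cv2.imwrite("pics/c6.png",cv2.resize(d["frame"][y0:y0+100,x0:x0+100,::-1],None,fx=6,fy=6,interpolation=cv2.INTER_CUBIC))
E
```

```text
time_s: 10.95
position: [0.6637, 0.0265, 0.194]
tool_rot: [[0.937, -0.349, -0.026], [-0.349, -0.937, 0.01], [-0.028, -0.0, -1.0]]
ft_force: [-0.3, -0.6, -1.5]
grip_width: 0.0241
time_s: 11.25
position: [0.6597, 0.028, 0.1946]
tool_rot: [[0.937, -0.349, -0.027], [-0.349, -0.937, 0.01], [-0.028, 0.0, -1.0]]
ft_force: [0.8, 0.8, -1.3]
grip_width: 0.0237
time_s: 11.55
position: [0.6557, 0.0294, 0.1967]
tool_rot: [[0.937, -0.349, -0.027], [-0.349, -0.937, 0.01], [-0.029, 0.0, -1.0]]
ft_force: [1.5, -1.1, -1.5]
grip_width: 0.0242
[ 0.8831  0.2548 -1.6774]
278 164
```

View pics/c6.png

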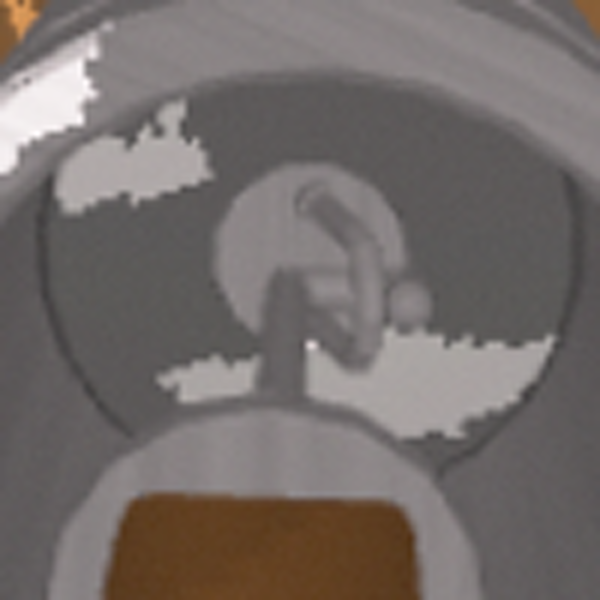

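The picture shows the wire (368,290) lying between rod (285,300) and ball (408,303), so the bail is engaged and swinging up.

```bash
python3 -m crank '[0,0,0,-0.0019,0.0007,0.001,0, 0,0,0,-0.0019,0.0007,0.001,0, 0,0,0,-0.0015,0.0006,0,0, 0,0,0,0,0,0,0]'; python3 -m crank '[0,0,0,0,0,0.001,0, 0,0,0,0,0,0.001,0, 0,0,0,0,0,0,0]';  python3 -m crank '[0,0,0,0,0,0.001,0, 0,0,0,0,0,0.001,0, 0,0,0,0,0,0,0]'; python3 -m crank '[0,0,0,0,0,0.001,0, 0,0,0,0,0,0.001,0, 0,0,0,0,0,0,0]'
```

```text
time_s: 12.0
position: [0.6506, 0.0314, 0.1987]
tool_rot: [[0.937, -0.349, -0.027], [-0.349, -0.937, 0.01], [-0.028, 0.0, -1.0]]
ft_force: [0.9, -1.0, -1.2]
grip_width: 0.0242
time_s: 12.3
position: [0.6507, 0.0313, 0.2006]
tool_rot: [[0.937, -0.349, -0.027], [-0.349, -0.937, 0.01], [-0.029, -0.0, -1.0]]
ft_force: [0.5, 0.2, -0.8]
grip_width: 0.0244
time_s: 12.6
position: [0.6504, 0.0314, 0.2018]
tool_rot: [[0.937, -0.349, -0.029], [-0.349, -0.937, 0.01], [-0.03, 0.0, -1.0]]
ft_force: [-0.0, 0.2, -6.5]
grip_width: 0.024
time_s: 12.9
position: [0.6504, 0.0314, 0.2041]
tool_rot: [[0.937, -0.349, -0.028], [-0.349, -0.937, 0.01], [-0.03, 0.0, -1.0]]
ft_force: [0.1, -1.1, -8.5]
grip_width: 0.0245
```

```bash
python3 -m crank '[0,0,0,0,0,0.001,0, 0,0,0,0,0,0.0015,0, 0,0,0,0,0,0.0015,0, 0,0,0,0,0,0.0015,0, 0,0,0,0,0,0.0015,0, 0,0,0,0,0,0.0015,0]'; python3 -m crank '[0,0,0,0,0,0.002,0, 0,0,0,0,0,0.002,0, 0,0,0,0,0,0.002,0, 0,0,0,0,0,0.002,0, 0,0,0,0,0,0.002,0, 0,0,0,0,0,0.002,0]'; python3 -m crank '[0,0,0,0,0,0.002,0, 0,0,0,0,0,0.002,0, 0,0,0,0,0,0.002,0, 0,0,0,0,0,0.002,0, 0,0,0,0,0,0.002,0, 0,0,0,0,0,0.002,0]'
```

```text
time_s: 13.5
position: [0.6507, 0.0313, 0.2131]
tool_rot: [[0.937, -0.349, -0.027], [-0.349, -0.937, 0.01], [-0.029, 0.0, -1.0]]
ft_force: [-0.5, 0.1, -8.9]
grip_width: 0.024
time_s: 14.1
position: [0.6507, 0.0313, 0.2251]
tool_rot: [[0.937, -0.349, -0.027], [-0.349, -0.937, 0.01], [-0.029, 0.0, -1.0]]
ft_force: [0.2, 0.1, -8.6]
grip_width: 0.0242
time_s: 14.7
position: [0.6507, 0.0313, 0.2371]
tool_rot: [[0.937, -0.349, -0.027], [-0.349, -0.937, 0.01], [-0.029, 0.0, -1.0]]
ft_force: [0.6, 0.8, -8.7]
grip_width: 0.024
```

```bash
python3 -m crank '[0,0,0,0,0,0.0025,0, 0,0,0,0,0,0.0025,0, 0,0,0,0,0,0.0025,0, 0,0,0,0,0,0.0025,0, 0,0,0,0,0,0.0025,0, 0,0,0,0,0,0.0025,0, 0,0,0,0,0,0.0025,0, 0,0,0,0,0,0.0025,0, 0,0,0,0,0,0.0025,0, 0,0,0,0,0,0.0025,0]'; python3 -m crank '[0,0,0,0,0,0.0025,0, 0,0,0,0,0,0.0025,0, 0,0,0,0,0,0.0025,0, 0,0,0,0,0,0.0025,0, 0,0,0,0,0,0.0025,0, 0,0,0,0,0,0.0025,0, 0,0,0,0,0,0.002,0, 0,0,0,0,0,0.002,0]'; python3 -m crank '[0,0,0,0,0,0.0015,0, 0,0,0,0,0,0.0015,0, 0,0,0,0,0,0.0015,0, 0,0,0,0,0,0.0015,0, 0,0,0,0,0,0.0015,0, 0,0,0,0,0,0.0015,0, 0,0,0,0,0,0.0015,0, 0,0,0,0,0,0.0015,0]'
```

```text
time_s: 15.7
position: [0.6506, 0.0313, 0.2621]
tool_rot: [[0.937, -0.349, -0.027], [-0.349, -0.937, 0.01], [-0.029, 0.0, -1.0]]
ft_force: [0.8, 0.2, -8.3]
grip_width: 0.024
time_s: 16.5
position: [0.6507, 0.0313, 0.2811]
tool_rot: [[0.937, -0.349, -0.027], [-0.349, -0.937, 0.01], [-0.029, 0.0, -1.0]]
ft_force: [-1.2, -0.1, -9.1]
grip_width: 0.0236
time_s: 17.3
position: [0.6507, 0.0313, 0.2931]
tool_rot: [[0.937, -0.349, -0.027], [-0.349, -0.937, 0.01], [-0.029, 0.0, -1.0]]
ft_force: [-0.5, -0.2, -8.1]
grip_width: 0.0237
```

```bash
python3 -m crank '[0,0,0,0,0,0.0015,0, 0,0,0,0,0,0.0015,0, 0,0,0,0,0,0.0015,0, 0,0,0,0,0,0.0015,0, 0,0,0,0,0,0.0015,0, 0,0,0,0,0,0.0015,0, 0,0,0,0,0,0.0015,0, 0,0,0,0,0,0.0015,0]'; python3 -m crank '[0,0,0,0,0,0.0015,0, 0,0,0,0,0,0.0015,0, 0,0,0,0,0,0.0015,0, 0,0,0,0,0,0.0015,0, 0,0,0,0,0,0.0015,0, 0,0,0,0,0,0.0015,0, 0,0,0,0,0,0.0015,0, 0,0,0,0,0,0.0015,0]'; python3 -m crank '[0,0,0,0,0,0.0015,0, 0,0,0,0,0,0.0015,0, 0,0,0,0,0,0.0015,0, 0,0,0,0,0,0.0015,0, 0,0,0,0,0,0.0015,0, 0,0,0,0,0,0.0015,0, 0,0,0,0,0,0,0]'
```

```text
time_s: 18.1
position: [0.6507, 0.0313, 0.305]
tool_rot: [[0.937, -0.35, -0.027], [-0.349, -0.937, 0.01], [-0.029, 0.0, -1.0]]
ft_force: [-0.5, -0.7, -7.5]
grip_width: 0.0244
time_s: 18.9
position: [0.6507, 0.0313, 0.3171]
tool_rot: [[0.937, -0.349, -0.027], [-0.349, -0.937, 0.01], [-0.029, -0.0, -1.0]]
ft_force: [-0.1, -0.1, -3.9]
grip_width: 0.0241
time_s: 19.6
position: [0.6507, 0.0313, 0.3262]
tool_rot: [[0.937, -0.349, -0.027], [-0.349, -0.937, 0.01], [-0.028, -0.0, -1.0]]
ft_force: [0.9, 0.1, -4.9]
grip_width: 0.0241
```

```bash
python3 -m crank '[0,0,0,0,0,0.004,0, 0,0,0,0,0,0.008,0, 0,0,0,0,0,0.01,0, 0,0,0,0,0,0.008,0, 0,0,0,0,0,0.004,0, 0,0,0,-0.003,0.0035,0,0, 0,0,0,-0.006,0.007,0,0, 0,0,0,-0.0085,0.01,0,0, 0,0,0,-0.0085,0.01,0,0, 0,0,0,-0.0085,0.01,0,0, 0,0,0,-0.0085,0.01,0,0, 0,0,0,-0.0085,0.01,0,0, 0,0,0,-0.0085,0.01,0,0, 0,0,0,-0.0085,0.01,0,0, 0,0,0,-0.0085,0.01,0,0, 0,0,0,-0.0085,0.01,0,0, 0,0,0,-0.0085,0.01,0,0]'
python3 -m crank '[0,0,0,-0.0085,0.01,0,0, 0,0,0,-0.0085,0.01,0,0, 0,0,0,-0.0085,0.01,0,0, 0,0,0,-0.0085,0.01,0,0, 0,0,0,-0.0085,0.01,0,0, 0,0,0,-0.0085,0.01,0,0, 0,0,0,-0.0085,0.01,0,0, 0,0,0,-0.0085,0.01,0,0, 0,0,0,-0.0085,0.01,0,0, 0,0,0,-0.0085,0.01,0,0, 0,0,0,-0.0085,0.01,0,0, 0,0,0,-0.007,0.008,0,0, 0,0,0,-0.005,0.005,0,0, 0,0,0,-0.003,0.003,0,0, 0,0,0,-0.0012,0.0006,0,0, 0,0,0,0,0,-0.01,0, 0,0,0,0,0,-0.02,0, 0,0,0,0,0,-0.02,0, 0,0,0,0,0,-0.01,0]'
python3 - <<'E'
from h import *
np.set_printoptions(precision=4,suppress=True)
a=cam("top");s=cam("side")
np.savez("pics/s7.npz",**{k:s[k] for k in s})
u,v=map(int,proj(a,(.47,.2,.1)));A=a["frame"][v-75:v+75,u-70:u+70]
u2,v2=map(int,proj(s,(.47,.2,.12)));B=s["frame"][v2-75:v2+75,u2-60:u2+60];print(u-70,v-75,u2-60,v2-75)
cv2.imwrite("pics/c7.png",cv2.resize(np.hstack([A,B])[:,:,::-1],None,fx=3,fy=3,interpolation=cv2.INTER_CUBIC))
E
```

```text
time_s: 21.3
position: [0.5559, 0.1426, 0.3599]
tool_rot: [[0.937, -0.349, -0.027], [-0.349, -0.937, 0.01], [-0.029, 0.0, -1.0]]
ft_force: [0.7, 0.4, -3.6]
grip_width: 0.0241
time_s: 23.2
position: [0.4466, 0.2678, 0.2976]
tool_rot: [[0.936, -0.35, -0.03], [-0.35, -0.937, 0.009], [-0.031, 0.002, -1.0]]
ft_force: [-0.0, -0.2, -4.3]
grip_width: 0.0239
94 162 174 77
```

View pics/c7.png

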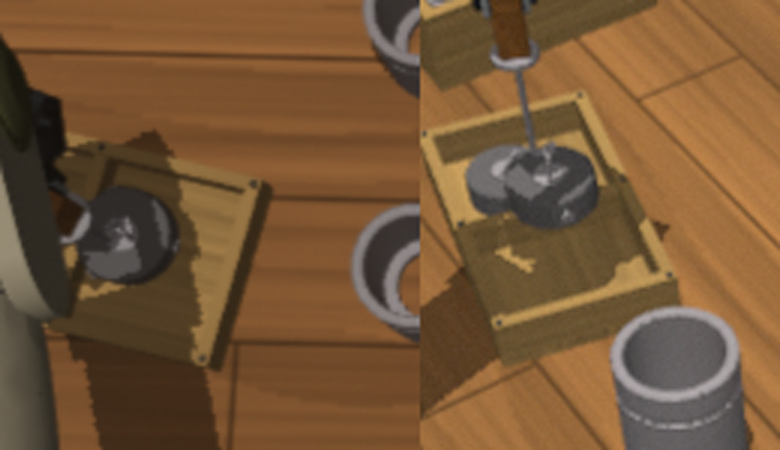

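Top crop: plug hanging over the bin, lid centre about (126,234). Side crop: plug hanging level from the hook at (550,180).

```bash
python3 - <<'E'
from h import *
np.set_printoptions(precision=4,suppress=True)
a=cam("top");C=lambda x,y,z:onz(a,94+(x+.5)/3-.5,162+(y+.5)/3-.5,z)
print("lid",C(126,234,.14),C(78,234,.14),C(172,234,.14),"screws",C(101,148,.05),C(253,184,.05),C(203,359,.05))
s=dict(np.load("pics/s7.npz"));s["n"]="side"
D=lambda x,y,z:onz(s,174+(x-420+.5)/3-.5,77+(y+.5)/3-.5,z)
print("lid side",D(550,180,.14),D(502,180,.14),D(598,180,.14), observe()["position"],observe()["ft_force"])
E
```

```text
lid [0.456  0.2605 0.14  ] [0.455  0.2998 0.14  ] [0.4569 0.2228 0.14  ] screws [0.5469 0.3163 0.05  ] [0.5178 0.1804 0.05  ] [0.363  0.2132 0.05  ]
lid side [0.4526 0.2577 0.14  ] [0.4184 0.2818 0.14  ] [0.4868 0.2336 0.14  ] [0.4471 0.2682 0.2997] [ 1.1336  0.2475 -3.9237]
```

```bash
python3 -m crank '[0,0,0,0,0.001,-0.006,0, 0,0,0,0,0.001,-0.012,0, 0,0,0,0,0,-0.014,0, 0,0,0,0,0,-0.014,0, 0,0,0,0,0,-0.014,0, 0,0,0,0,0,-0.012,0, 0,0,0,0,0,-0.008,0, 0,0,0,0,0,-0.005,0, 0,0,0,0,0,-0.003,0, 0,0,0,0,0,0,0, 0,0,0,0,0,0,0]'; python3 -m crank '[0,0,0,0,0,-0.0015,0, 0,0,0,0,0,-0.001,0, 0,0,0,0,0,-0.001,0, 0,0,0,0,0,0,0]'; python3 -m crank '[0,0,0,0,0,-0.001,0, 0,0,0,0,0,-0.001,0, 0,0,0,0,0,0,0]'; python3 -m crank '[0,0,0,0,0,-0.001,0, 0,0,0,0,0,-0.001,0, 0,0,0,0,0,-0.001,0, 0,0,0,0,0,0,0]'
```

```text
time_s: 24.45
position: [0.4472, 0.2705, 0.2124]
tool_rot: [[0.937, -0.349, -0.026], [-0.349, -0.937, 0.01], [-0.028, -0.001, -1.0]]
ft_force: [0.6, 0.9, -4.0]
grip_width: 0.0243
time_s: 24.85
position: [0.4469, 0.2704, 0.2083]
tool_rot: [[0.937, -0.349, -0.027], [-0.349, -0.937, 0.01], [-0.029, 0.0, -1.0]]
ft_force: [1.2, -0.2, -3.4]
grip_width: 0.0243
time_s: 25.15
position: [0.4469, 0.2704, 0.2063]
tool_rot: [[0.937, -0.349, -0.027], [-0.349, -0.937, 0.01], [-0.029, 0.0, -1.0]]
ft_force: [0.2, 0.4, -3.4]
grip_width: 0.024
time_s: 25.55
position: [0.4469, 0.2704, 0.2032]
tool_rot: [[0.937, -0.349, -0.027], [-0.349, -0.937, 0.01], [-0.029, 0.0, -1.0]]
ft_force: [-0.3, -0.7, -4.9]
grip_width: 0.024
```

```bash
python3 -m crank '[0,0,0,0,0,-0.001,0, 0,0,0,0,0,-0.001,0, 0,0,0,0,0,0,0]'; python3 -m crank '[0,0,0,0,0,-0.001,0, 0,0,0,0,0,-0.001,0, 0,0,0,0,0,0,0]'; python3 -m crank '[0,0,0,0,0,-0.001,0, 0,0,0,0,0,-0.001,0, 0,0,0,0,0,0,0]'; python3 -m crank '[0,0,0,0,0,-0.001,0,0,0,0,0,0,-0.001,0, 0,0,0,0,0,0,0]'
```

```text
time_s: 25.85
position: [0.4469, 0.2704, 0.2013]
tool_rot: [[0.937, -0.35, -0.027], [-0.349, -0.937, 0.01], [-0.029, 0.0, -1.0]]
ft_force: [0.7, 0.3, -4.7]
grip_width: 0.0241
time_s: 26.15
position: [0.4469, 0.2704, 0.1993]
tool_rot: [[0.937, -0.349, -0.027], [-0.349, -0.937, 0.01], [-0.029, 0.0, -1.0]]
ft_force: [0.3, -0.4, -3.4]
grip_width: 0.0241
time_s: 26.45
position: [0.4471, 0.2704, 0.1975]
tool_rot: [[0.937, -0.349, -0.026], [-0.349, -0.937, 0.01], [-0.028, -0.0, -1.0]]
ft_force: [0.7, -0.5, -1.5]
grip_width: 0.0245
time_s: 26.75
position: [0.4469, 0.2704, 0.1953]
tool_rot: [[0.937, -0.349, -0.027], [-0.349, -0.937, 0.01], [-0.029, 0.0, -1.0]]
ft_force: [0.5, 0.6, -1.6]
grip_width: 0.0242
```

```bash
python3 -m crank '[0,0,0,0,0,-0.003,0, 0,0,0,0,0,-0.003,0, 0,0,0,0,0,-0.003,0, 0,0,0,0,0,-0.003,0, 0,0,0,0,0,0,0]'; python3 -m crank '[0,0,0,-0.0028,0.001,0,0, 0,0,0,-0.0028,0.001,0,0, 0,0,0,-0.0019,0.0007,0,0, 0,0,0,0,0,0,0]'; python3 -m crank '[0,0,0,-0.0019,0.0007,0,0, 0,0,0,-0.0019,0.0007,0,0, 0,0,0,-0.0019,0.0007,0,0, 0,0,0,0,0,0,0]'; python3 -m crank '[0,0,0,-0.0028,0.001,0,0, 0,0,0,-0.0028,0.001,0,0, 0,0,0,-0.0028,0.001,0,0, 0,0,0,-0.0028,0.001,0,0, 0,0,0,0,0,0,0]'
python3 - <<'E'
from h import *
d=cam("wrist"); np.savez("pics/w8.npz",**{k:d[k] for k in d})
u,v=map(int,proj(d,(.455,.265,.06)));x0,y0=u-60,v-50;print(x0,y0,observe()["ft_force"])
cv2.imwrite("pics/c8.png",cv2.resize(d["frame"][y0:y0+100,x0:x0+120,::-1],None,fx=5,fy=5,interpolation=cv2.INTER_CUBIC))
E
```

```text
time_s: 27.25
position: [0.4467, 0.2704, 0.1829]
tool_rot: [[0.937, -0.349, -0.028], [-0.349, -0.937, 0.01], [-0.03, 0.001, -1.0]]
ft_force: [-0.4, 0.5, -3.2]
grip_width: 0.0238
time_s: 27.65
position: [0.4392, 0.2733, 0.1836]
tool_rot: [[0.937, -0.349, -0.027], [-0.349, -0.937, 0.01], [-0.029, -0.0, -1.0]]
ft_force: [0.0, 0.1, -1.8]
grip_width: 0.0242
time_s: 28.05
position: [0.4335, 0.2753, 0.1834]
tool_rot: [[0.937, -0.349, -0.027], [-0.349, -0.937, 0.01], [-0.029, 0.0, -1.0]]
ft_force: [-0.2, -0.5, -1.4]
grip_width: 0.0243
time_s: 28.55
position: [0.4222, 0.2794, 0.1835]
tool_rot: [[0.937, -0.349, -0.027], [-0.349, -0.937, 0.01], [-0.029, 0.0, -1.0]]
ft_force: [0.7, 0.3, -2.3]
grip_width: 0.0242
309 167 [ 0.1259218  -0.34860106 -1.73026631]
```

View pics/c8.png

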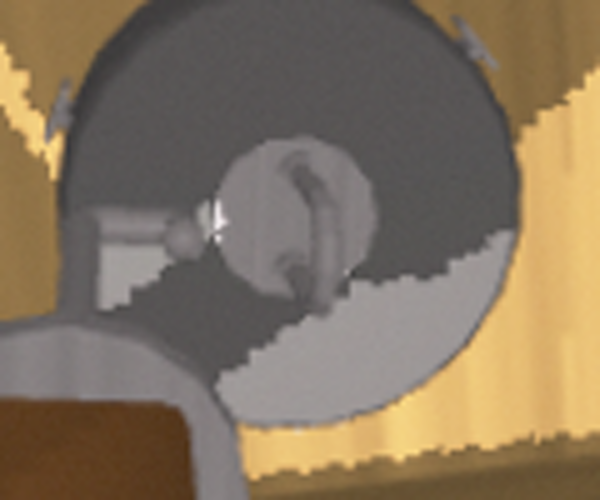

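Ball (185,237) is clear of the upright bail (325,235) and the plug stands flat in the bay. Next I lift out and carry the hook to the stand.

```bash
python3 -m crank '[0,0,0,0,0,0.004,0, 0,0,0,0,0,0.01,0, 0,0,0,0,0,0.02,0, 0,0,0,0,0,0.03,0, 0,0,0,0,0,0.03,0, 0,0,0,0,0,0.02,0, 0,0,0,0,0,0.011,0]'
python3 -m crank '[0,0,0,0,-0.018,0,0, 0,0,0.056,0.001,-0.037,0,0, 0,0,0.056,0.001,-0.037,0,0, 0,0,0.056,0.001,-0.037,0,0, 0,0,0.056,0.001,-0.037,0,0, 0,0,0.056,0.001,-0.037,0,0, 0,0,0.056,0.001,-0.037,0,0, 0,0,0.056,0.001,-0.037,0,0, 0,0,0.056,0.001,-0.037,0,0, 0,0,0.056,0.001,-0.037,0,0, 0,0,0.056,0.001,-0.037,0,0, 0,0,0.056,0.001,-0.037,0,0, 0,0,0.056,0.001,-0.037,0,0, 0,0,0.056,0.001,-0.037,0,0, 0,0,0.056,0.001,-0.037,0,0, 0,0,0,0,-0.018,0,0, 0,0,0,0,0,0,0, 0,0,0,0,0,0,0]'
python3 - <<'E'
from h import *
np.set_printoptions(precision=4,suppress=True)
d=cam("wrist"); s=cam("side"); np.savez("pics/w9.npz",**{k:d[k] for k in d}); np.savez("pics/s9.npz",**{k:s[k] for k in s})
o=observe(); p=o["position"]; print(p,o["tool_rot"],o["ft_force"])
u,v=map(int,proj(d,(.4365,-.2745,.14)));x0,y0=u-66,v-75
u,v=map(int,proj(s,p-[0,0,.12])); x1,y1=u-30,v-50; print(x0,y0,x1,y1)
A=cv2.resize(d["frame"][y0:y0+150,x0:x0+133],None,fx=4,fy=4,interpolation=cv2.INTER_CUBIC)
B=cv2.resize(s["frame"][y1:y1+100,x1:x1+42],None,fx=6,fy=6,interpolation=cv2.INTER_CUBIC)
cv2.imwrite("pics/c9.png",np.hstack([A,B])[:,:,::-1])
E
```

```text
time_s: 29.3
position: [0.4229, 0.2793, 0.311]
tool_rot: [[0.937, -0.35, -0.024], [-0.349, -0.937, 0.011], [-0.026, -0.002, -1.0]]
ft_force: [-0.2, 0.8, -2.3]
grip_width: 0.0241
time_s: 31.1
position: [0.4365, -0.274, 0.3083]
tool_rot: [[0.91, 0.413, -0.027], [0.413, -0.911, -0.011], [-0.029, -0.001, -1.0]]
ft_force: [0.4, 0.0, -2.2]
grip_width: 0.024
[ 0.4367 -0.2735  0.3087] [[ 0.9095  0.4148 -0.0259]
 [ 0.4147 -0.9099 -0.0118]
 [-0.0285  0.     -0.9996]] [-0.5132 -0.0062 -1.3893]
259 127 301 211
```

View pics/c9.png

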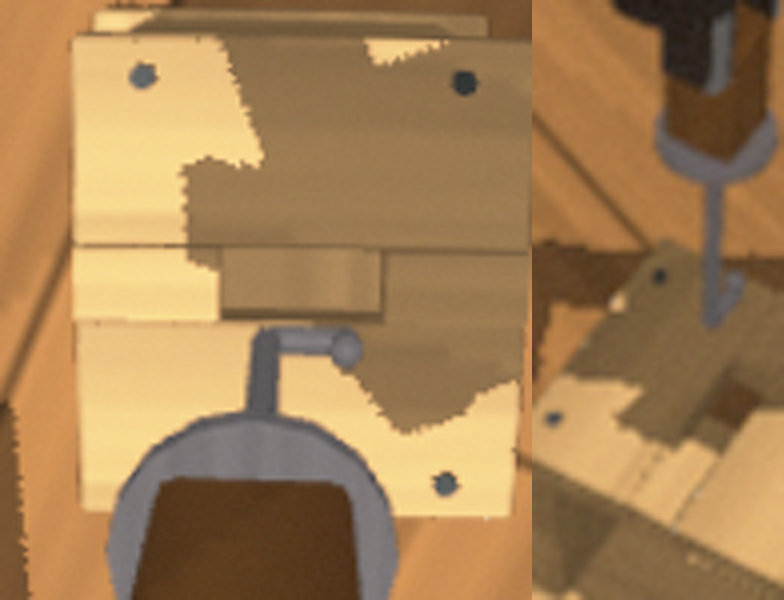

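Slot seen at crop x 221–382, y 248–316; rod end at (264,338), ball (346,350). Checking rod axis against the slot point.

```bash
python3 - <<'E'
from h import *
np.set_printoptions(precision=4,suppress=True)
d=dict(np.load("pics/w9.npz")); d["n"]="wrist"
W=lambda x,y:(259+(x+.5)/4-.5,127+(y+.5)/4-.5)
c=np.radians(24.2);t=np.array([np.cos(c),np.sin(c),0]);n=np.array([-np.sin(c),np.cos(c),0])
sh=lambda k,p:print(k,p,"along %.4f perp %.4f"%(p@t,p@n))
sh("rod",onz(d,*W(264,340),.1765));sh("ball",onz(d,*W(346,350),.183))
a=onz(d,*W(221,283),.12);b=onz(d,*W(382,283),.12);sh("slot back",a);sh("front",b);sh("pt",a+t*.012*np.linalg.norm(b-a)/.04)
sh("edge1",onz(d,*W(300,248),.12));sh("edge2",onz(d,*W(300,320),.12))
sh("TCP",np.array([.4366,-.2737,.3085])); sh("old",np.array([.4365,-.2745,.12]))
E
```

```text
rod [ 0.4359 -0.273   0.1765] along 0.2857 perp -0.4277
ball [ 0.4508 -0.2663  0.183 ] along 0.3021 perp -0.4277
slot back [ 0.4266 -0.2793  0.12  ] along 0.2746 perp -0.4296
front [ 0.4616 -0.263   0.12  ] along 0.3133 perp -0.4291
pt [ 0.4372 -0.2746  0.12  ] along 0.2862 perp -0.4296
edge1 [ 0.4401 -0.2635  0.12  ] along 0.2934 perp -0.4208
edge2 [ 0.4477 -0.2797  0.12  ] along 0.2937 perp -0.4386
TCP [ 0.4366 -0.2737  0.3085] along 0.2860 perp -0.4286
old [ 0.4365 -0.2745  0.12  ] along 0.2856 perp -0.4293
```

```bash
python3 -m crank '[0,0,0,0.0005,-0.0012,-0.005,0, 0,0,0,0,0,-0.015,0, 0,0,0,0,0,-0.02,0, 0,0,0,0,0,-0.02,0, 0,0,0,0,0,-0.02,0, 0,0,0,0,0,-0.02,0, 0,0,0,0,0,-0.02,0, 0,0,0,0,0,-0.015,0, 0,0,0,0,0,-0.01,0, 0,0,0,0,0,-0.006,0, 0,0,0,0,0,0,0]'; python3 -m crank '[0,0,0,0,0,-0.001,0, 0,0,0,0,0,-0.001,0, 0,0,0,0,0,-0.001,0, 0,0,0,0,0,0,0]'; python3 -m crank '[0,0,0,0,0,-0.001,0, 0,0,0,0,0,0,0]'
```

```text
time_s: 32.3
position: [0.437, -0.2757, 0.1571]
tool_rot: [[0.91, 0.414, -0.027], [0.414, -0.91, -0.011], [-0.029, -0.001, -1.0]]
ft_force: [-0.1, 0.8, -1.5]
grip_width: 0.0244
time_s: 32.7
position: [0.4371, -0.276, 0.1545]
tool_rot: [[0.91, 0.414, -0.026], [0.414, -0.91, -0.012], [-0.029, 0.0, -1.0]]
ft_force: [0.3, 0.6, -1.9]
grip_width: 0.0241
time_s: 32.9
position: [0.4371, -0.276, 0.1534]
tool_rot: [[0.91, 0.414, -0.026], [0.414, -0.91, -0.012], [-0.029, -0.0, -1.0]]
ft_force: [-0.4, -0.0, -1.3]
grip_width: 0.0241
```

```bash
python3 -m crank '[0,0,0,0,0.0005,-0.001,0, 0,0,0,0,0,0,0]'; python3 -m crank '[0,0,0,0,0,-0.0008,0, 0,0,0,0,0,0,0]'; python3 -m crank '[0,0,0,0,0,-0.0006,0, 0,0,0,0,0,0,0]'
```

```text
time_s: 33.1
position: [0.437, -0.2754, 0.1523]
tool_rot: [[0.91, 0.414, -0.026], [0.414, -0.91, -0.012], [-0.029, -0.0, -1.0]]
ft_force: [-0.1, 0.6, -1.6]
grip_width: 0.0245
time_s: 33.3
position: [0.4371, -0.2755, 0.1515]
tool_rot: [[0.91, 0.414, -0.026], [0.414, -0.91, -0.012], [-0.029, -0.0, -1.0]]
ft_force: [-1.0, 0.4, -2.5]
grip_width: 0.024
time_s: 33.5
position: [0.4371, -0.2755, 0.1513]
tool_rot: [[0.91, 0.414, -0.026], [0.414, -0.91, -0.012], [-0.029, 0.0, -1.0]]
ft_force: [-1.3, 0.5, 2.2]
grip_width: 0.024
```

```bash
python3 -m crank '[0,0,0,0,0,0,40, 0,0,0,0,0,0,40, 0,0,0,0,0,0,60, 0,0,0,0,0,0,100, 0,0,0,0,0,0,100, 0,0,0,0,0,0,100, 0,0,0,0,0,0,100, 0,0,0,0,0,0,100]'; python3 -m crank '[0,0,0,0,0,0.004,100, 0,0,0,0,0,0.01,100, 0,0,0,0,0,0.02,100, 0,0,0,0,0,0.03,100, 0,0,0,0,0,0.03,100, 0,0,0,-0.02,0,0.03,100, 0,0,0,-0.02,0.02,0.02,100, 0,0,0,-0.02,0.02,0.01,100, 0,0,0,-0.02,0.02,0,100, 0,0,0,0,0,0,100, 0,0,0,0,0,0,100]'
python3 - <<'E'
from h import *
np.set_printoptions(precision=4,suppress=True)
s=cam("side");t=cam("top");d=cam("wrist")
for n,k in(("s10",s),("t10",t),("w10",d)): np.savez(f"pics/{n}.npz",**{q:k[q] for q in k})
S=s["frame"][95:345,170:390]; S=cv2.resize(S,(528,600),interpolation=cv2.INTER_CUBIC)
u,v=map(int,proj(s,(.437,-.2745,.13)));B=cv2.resize(s["frame"][v-25:v+25,u-22:u+23],(270,300),interpolation=cv2.INTER_CUBIC)
u,v=map(int,proj(d,(.437,-.2745,.13)));print(u,v)
u=min(max(u,60),579);v=min(max(v,66),413);C=cv2.resize(d["frame"][v-66:v+67,u-60:u+60],(270,300),interpolation=cv2.INTER_CUBIC);print(u-60,v-66)
cv2.imwrite("pics/c10.png",np.hstack([S,np.vstack([B,C])])[:,:,::-1])
E
```

```text
time_s: 34.3
position: [0.4371, -0.2755, 0.151]
tool_rot: [[0.91, 0.414, -0.026], [0.414, -0.91, -0.012], [-0.029, 0.0, -1.0]]
ft_force: [1.0, -0.2, -0.2]
grip_width: 0.0857
time_s: 35.4
position: [0.3571, -0.2155, 0.306]
tool_rot: [[0.91, 0.414, -0.025], [0.414, -0.91, -0.013], [-0.028, 0.002, -1.0]]
ft_force: [0.3, -1.3, 0.4]
grip_width: 0.0857
372 283
312 217
```

No views left, so I'll check the final state numerically against the first pictures.

```bash
python3 - <<'E'
from h import *
np.set_printoptions(precision=4,suppress=True)
for n,f0,pts in(("side","pics/side0.png",None),("top","pics/top0.png",None)):
    d=dict(np.load(f"pics/{n[0]}10.npz"));d["n"]=n
    A=cv2.imread(f0);B=np.ascontiguousarray(d["frame"][:,:,::-1])
    def blob(I,p,w,cond):
        u,v=map(int,proj(d,p));c=I[v-w:v+w,u-w:u+w].astype(int);m=cond(c);y,x=np.nonzero(m);return m.sum(),x.mean()+u-w,y.mean()+v-w
    brown=lambda c:(c[:,:,2]>70)&(c[:,:,2]<150)&(c[:,:,2]-c[:,:,0]>55)
    grey=lambda c:(c.max(2)-c.min(2)<22)
    for k,p,w,cd in(("handle",(.4365,-.2745,.151),14,brown),("collar grey",(.4365,-.2745,.126),14,grey),("sleeve grey",(.659,.028,.07),50,grey),("sleeveB",(.437,.024,.07),48,grey),("plug bay",(.455,.265,.027),30,grey)):
        print(n,k,blob(A,p,w,cd),blob(B,p,w,cd))
    D=cv2.absdiff(A,B).max(2)
    for k,p in(("oil",(.66,-.31,.07)),("bushing",(.67,-.18,.05))):
        u,v=map(int,proj(d,p));print(n,k,(D[v-25:v+25,u-22:u+22]>40).sum())
    if n=="side" or 1:
        u,v=map(int,proj(d,(.455,.265,.042)));c=B[v-40:v+40,u-40:u+40].astype(int)
        m=(grey(c)&(c.max(2)<140)).astype(np.uint8);cs,_=cv2.findContours(m,0,1);c=max(cs,key=cv2.contourArea);e=cv2.fitEllipse(c);print("plug",cv2.contourArea(c),e,"at",onz(d,e[0][0]+u-40,e[0][1]+v-40,.03),"exp px",proj(d,(.4555,.2655,.03)))
E
```

```text
side handle (np.int64(185), np.float64(330.25945945945944), np.float64(272.31891891891894)) (np.int64(174), np.float64(331.0), np.float64(274.91379310344826))
side collar grey (np.int64(74), np.float64(331.1216216216216), np.float64(282.64864864864865)) (np.int64(76), np.float64(331.3157894736842), np.float64(283.5263157894737))
side sleeve grey (np.int64(2132), np.float64(332.1050656660413), np.float64(174.50234521575985)) (np.int64(3165), np.float64(318.89668246445495), np.float64(172.04233807266982))
side sleeveB (np.int64(2369), np.float64(260.52047277332207), np.float64(210.938370620515)) (np.int64(3810), np.float64(264.10787401574805), np.float64(197.05695538057742))
side plug bay (np.int64(410), np.float64(219.51463414634145), np.float64(159.47560975609755)) (np.int64(850), np.float64(226.92705882352942), np.float64(165.32117647058823))
side oil 0
side bushing 0
plug 578.5 ((67.82835388183594, 46.15754699707031), (23.886789321899414, 70.80902862548828), 176.3450927734375) at [0.51  0.213 0.03 ] exp px (np.float64(222.23559806369838), np.float64(165.2526273232244))
top handle (
[... 385 characters left out ...]
1479), np.float64(237.03380662609874), np.float64(169.3793103448276))
top sleeveB (np.int64(1219), np.float64(232.9819524200164), np.float64(251.82690730106646)) (np.int64(1423), np.float64(237.24595924104005), np.float64(256.6816584680253))
top plug bay (np.int64(0), np.float64(nan), np.float64(nan)) (np.int64(732), np.float64(145.8101092896175), np.float64(246.80464480874315))
top oil 0
top bushing 0
plug 688.5 ((41.80323028564453, 40.784690856933594), (29.00792121887207, 30.350770950317383), 92.10299682617188) at [0.4554 0.2661 0.03  ] exp px (np.float64(146.01349153333152), np.float64(246.75718814238024))<stdin>:7: RuntimeWarning: Mean of empty slice.
  ret = ret.dtype.type(ret / rcount)
```

```bash
python3 -m crank '[0,0,0,0,0.02,0,100,0,0,0,0,0.04,0,100,0,0,0,0,0.04,0,100,0,0,0,0,0.04,0,100,0,0,0,0,0.04,0,100,0,0,0,0,0.04,0,100,0,0,0,-0.01,0.04,0,100,0,0,0,-0.01,0.04,0,100,0,0,0,-0.01,0.04,0,100,0,0,0,-0.01,0.04,0,100,0,0,0,-0.01,0.04,0,100,0,0,0,-0.02,0.04,0,100,0,0,0,-0.02,0.04,0,100,0,0,0,-0.02,0.04,0,100,0,0,0,-0.02,0.04,0,100,0,0,0,-0.02,0.04,0,100,0,0,0,-0.02,0.04,0,100,0,0,0,0,0.02,0,100,0,0,0,0,0,0,100,0,0,0,0,0,0,100]'
python3 - <<'E'
from h import *
np.set_printoptions(precision=3,suppress=True)
grey=lambda c:(c.max(2)-c.min(2)<22)
brown=lambda c:(c[:,:,2]>60)&(c[:,:,2]<150)&(c[:,:,2]-c[:,:,0]>55)
for n in("side","top"):
    d=cam(n);A=cv2.imread(f"pics/{n}0.png");B=np.ascontiguousarray(d["frame"][:,:,::-1]);D=cv2.absdiff(A,B).max(2)
    for k,p,w,cd in(("handle",(.4365,-.2745,.151),14,brown),("collar",(.4365,-.2745,.126),14,grey),("sleeve",(.659,.028,.07),42,grey),("sleeveB",(.437,.024,.07),40,grey),("plug",(.455,.265,.027),24,grey),("oil",(.66,-.31,.07),22,grey),("bushing",(.67,-.18,.05),22,grey)):
        u,v=map(int,proj(d,p));s=np.s_[v-w:v+w,u-w:u+w];r=[]
        for I in(A,B):
            m=cd(I[s].astype(int));y,x=np.nonzero(m);r+=[m.sum(),x.mean() if len(x) else 0,y.mean() if len(x) else 0]
        print(n,k,np.array(r),"changed px",(D[s]>40).sum())
    for k,p,w in(("stand",(.4365,-.2745,.13),16),("sleeve",(.659,.028,.1),36)):
        u,v=map(int,proj(d,p));s=np.s_[v-w:v+w,u-w:u+w];y,x=np.nonzero(D[s]>40);print(n,k,"diff box",(x.min(),x.max(),y.min(),y.max(),"c",w) if len(x) else None)
E
```

```text
time_s: 37.55
position: [0.1873, 0.4646, 0.3044]
tool_rot: [[0.91, 0.414, -0.027], [0.414, -0.91, -0.013], [-0.03, 0.001, -1.0]]
ft_force: [-0.5, -0.4, -0.0]
grip_width: 0.0852
side handle [185.     14.259  14.319 180.     14.483  15.294] changed px 21
side collar [74.    15.122 17.649 77.    15.403 18.455] changed px 31
side sleeve [2129.      42.176   42.435 2126.      42.2     42.445] changed px 0
side sleeveB [2368.      40.522   39.957 2428.      39.758   39.061] changed px 66
side plug [ 93.     17.323  14.172 647.     22.819  21.267] changed px 600
side oil [140.     16.6    10.364 131.     15.916   9.084] changed px 0
side bushing [505.     34.681  23.574 503.     34.686  23.575] changed px 0
side stand diff box (np.int64(11), np.int64(24), np.int64(7), np.int64(26), 'c', 16)
side sleeve diff box None
top handle [147.     14.782  12.646 144.     15.153  12.806] changed px 11
top collar [45.    12.467 17.933 45.    13.222 18.244] changed px 11
top sleeve [1677.      42.243   41.829 1477.      42.014   41.375] changed px 206
top sleeveB [1219.      38.982   38.827 1220.      38.996   38.812] changed px 0
top plug [  0.      0.      0.    730.     23.829  23.768] changed px 787
top oil [421.     33.059  10.406 420.     33.043  10.386] changed px 0
top bushing [308.     27.     10.964 307.     26.974  10.971] changed px 0
top stand diff box (np.int64(8), np.int64(23), np.int64(11), np.int64(24), 'c', 16)
top sleeve diff box (np.int64(27), np.int64(50), np.int64(32), np.int64(48), 'c', 36)
```

```bash
python3 -c "
from rig import *
print(close_job())"
```

```text
the job is handed in; nothing more can be done
None
```

The plug is out of its sleeve and standing in the empty bay of the bin. The hook is unhooked and hanging back in its stand, and the job is handed in at about 38 s of the 72 s allowed.

- **Pull:** I saw which way the bail leaned, passed the hook's foot under its arch, and swung it upright. The plug came out with a steady pull of about 7 N beyond the hook's weight, with sideways readings at noise level.
- **Plug:** In the last top view it is round and centred in the bay, within about 1 mm of where I aimed. Pictures taken just after unhooking showed it flat with the bail upright.
- **Sleeve:** No pixels changed in the last side view compared with the first. In the top view only the area inside the bore changed.
- **Hook:** The handle and collar sit within about 1 to 2 mm of where they first hung.
- **Other objects:** The second sleeve, oil bottle and bushing had no changed pixels in the top view. The side view showed 66 changed pixels in the second sleeve's window. I put those down to the plug now in the bin behind it, because the top view showed none.

I had used all 12 picture views before the hook was released, so these last checks are numerical comparisons of images, not pictures I looked at. The hook also sat about 1.6° tilted in the grip, which I corrected before lowering it.

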